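Knock a stuck copper backing block out of its holder and rack it

ROBOT

A 6-joint arm with a two-finger parallel gripper is mounted at the origin on a cart in front of the work surface, level with it; the furniture and walls round the work are solid. World frame = base frame: x ahead of the robot, y to its left, z up, the work surface at z = 0. Lengths are in mm, angles in rad, forces in N, time in s.
With the tool pointing down it reaches from about 325 to 875 mm from the base axis. Payload 4.4 kg.
Tool frame: the origin (TCP) lies on the centre line of the jaws, within the pads' length; the fingertips stand ahead of it and the grasp point (between the pads) lies 6 mm ahead of it (ctrl.tcp_to_tips is the z of the fingertips in the tool frame, in mm); z points along the fingers, y is the direction in which the jaws open and shut (so a half turn about z gives the same grasp; the last joint's range is limited). The gripper opens to 85 mm and grips with 20 to 120 N. Pads are 22 mm wide; open, the fingers measure 114 mm over their backs; the gripper's body (76 mm by 85 mm) begins 54 mm behind the grasp point. The pads swing forward as they close: fully open they stand 13 mm farther back than shut.
Start: joints at [-1.327, 0.207, 1.542, -0, 1.393, -0.15], TCP at [220.616, -530.995, 256.282] pointing down, gripper open.
Joint ranges: [-2.73, 2.73], [-0.86, 2.22], [0.23, 2.46], [-1.11, 4.25], [0.08, 2.63], [-2.82, 2.82]. Speed limits (rad/s): [2.79, 2.79, 3.14, 3.14, 3.14, 3.14].

INTERFACE

Orientations are given as a 3x3 rotation matrix whose columns are the frame's x, y, z axes.
In Python, from plant import ctrl, sensors, optics gives the robot as it stands. Calls block until the motion is done:
- ctrl.move_ptp(position, orientation): joint-space move of the TCP to a pose.
- ctrl.move_l(position, rot=None, vel=150, threshold=None): straight line of the TCP; rot=None keeps the orientation; vel is the mean speed in mm/s. With threshold (N) it stops when the force on the tool has changed by that much, and returns True; else False.
- ctrl.set_joints(angles): joint-space move.
- ctrl.gripper_to(opening, force=None): finger opening in mm; force is the grip in N (None keeps the last); returns when the fingers have stopped.
- ctrl.hold(seconds).
- ctrl.solve_ik(position, orientation): joint angles nearest the present ones, or None.
- sensors.read_state(): the state.
- optics.grab_frame(name): name is "scene" or "top" or "wrist"; returns (picture, depth): 420x560x3 uint8, red, green, blue; 420x560 float32, mm along the optical axis (not along the pixel's ray), 0 where there is no reading.
- optics.camera_params(name): a dict with "mtx" (3x3 intrinsics, pixels), "R" (3x3) and "t" (3): a world point X has camera coordinates R X + t; the wrist camera has in their place "T_tool_cam" (4x4, takes a point from camera to tool coordinates, whose origin is the TCP and whose axes are the flange's). Camera axes: x right, y down, z forward; pixel columns grow to the right and rows downward; lengths in mm; the calibration is good to about 2 mm. A picture is of the moment at which its call begins: read the wrist's pose just before it. camera_params takes no time and is no camera call.
A pose or a line that the arm cannot do raises ctrl.MotionError and nothing moves.
- ctrl.finish_job(): hands the job in, once; it reports no verdict.
The state is a dict: "t": time; "q": joint angles; "qvel": joint speeds; "tau": joint torques, N m; "eef_pos": TCP position; "eef_rot": TCP orientation; "force": force on the tool from outside, world axes, zero at the start; "wrist_torque": the same for the moment, N m; "grip_width": finger opening in mm.
Only numpy, scipy, OpenCV 4.12 (cv2) and the standard library are available. Lean on these libraries where they do the work, as an engineer would, in place of code of your own. Each camera call takes 0.05 s, during which the arm holds its last target.

TASK

The copper backing block is stuck in its holder: from behind, push it well out of the mouth with the drift through the knock-out hole, then lay the drift back on the bench. Draw the block out by its nose and set it down flat on the bench clear of the holder; then take it again by its two ends and lay it groove up, right down in the empty middle place of the wire rack, between the two blocks stored there. Leave the stored blocks and the other tools where they are.

Things in the scene. Friction and masses are not known exactly. Their poses are not given: they have to be found in the camera images.
- holder: Grey steel holder, bolted down: housing 85 x 73 x 58 mm high on a dark foot plate 85 x 116 x 14 mm. Origin on the bench under the housing; x points out of the pocket's mouth, z up. Back face (with the knock-out hole) at x = -45 mm, back wall 12 mm thick; pocket from x = -33 to the mouth at x = +40 mm, 31.5 mm wide, 33.5 mm high, floor at z = 14 mm. Bare bench behind the back face.
- knockout_hole (a point): Centre of the round knock-out hole (17 mm across, bevelled rim) on the holder's back face, 30 mm above the bench; axes as the holder's: pushing goes level along +x.
- mouth (a point): Centre of the pocket's open mouth, 85 mm in front of the knock-out hole, 30 mm above the bench; axes as the holder's. A tongue 24 mm wide, 14 mm high runs from the mouth to x = +53 mm here and carries the block as it comes out.
- block: Solid copper backing block 62 x 30 x 32 mm (x long, y, z), 0.4 to 0.7 kg, shallow weld groove along the top; origin at the centre of its underside. At first in the holder's pocket on its 14 mm floor, x along the holder's x, nose 3 to 9 mm inside the mouth, so it cannot be taken from in front.
- drift: Steel drift lying loose, 174 mm long, 0.3 kg: round nose 11 mm thick, 70 mm long, tapered tip, at x = +15 to +85 mm; dark square shank 19 x 19 mm, too thick for the hole, at x = -85 to +15 mm. Origin on its underside, axis 9.5 mm above; balances at x = -20 mm. Pushed in until the shank meets the back face, it leaves the block 47 mm out of the mouth.
- drift_tip (a point): Centre of the drift's flat nose tip; axes as the drift's (x along the nose, outward).
- rack: Fixed wire rack: blue base plate 46 x 150 x 8 mm, four wire hoops 6 mm thick at y = -60, -20, +20, +60 mm, tops 34 mm above the bench, uprights at x = -17 and +17 mm. Three places 34 mm wide for blocks lying along x, whose ends overhang the base: no room for fingers beside a block. Origin on the bench under its centre; z up.
- rack_place (a point): Centre of the floor (base plate top, 8 mm above the bench) of the empty middle place; axes as the rack's, the block's length goes along x.
- stored_left: Copper block like the stuck one (62 x 30 x 32 mm), loose in the rack's +y place; origin at the centre of its underside.
- stored_right: The same in the rack's -y place.
- try_square: Steel try square lying flat, 172 x 100 x 16 mm: bystander. Origin at the centre of its underside.
- offcut_3: Dark flat steel offcut 30 x 120 x 14 mm: bystander. Origin at the centre of its underside.
- caliper: Vernier caliper lying flat, 80 x 202 x 16 mm: bystander. Origin at the centre of its underside.
- plunger (a joint): Small spring plunger (brass body with lock nut on the holder's +y side) whose ball presses on the block's side 30 mm inside the mouth and jams it: pushing takes about 9 to 20 N until the block's tail has passed it, then little. Joint value in m, moves only about 1 mm (up to 0.0015 once the block has passed).
Things that resemble listed ones, but are neither listed nor needed, are in the scene too. Of the things that look like the drift, take the one that is nearest to the robot's base at the start.

How it is judged:
By the outcome, as a careful person would: the job done as asked, in the order asked, and still so for the second after the job is handed in, with the robot touching nothing.
It also fails if it takes over 69 s, if anything falls off the work surface, if the arm or the gripper's body presses on something with over 40 N, if the wrist force passes 120 N, or if a joint passes its speed limit or range.

## Working session

There is one attempt and no reset: what is moved stays moved. The work goes in short steps, each a Python script; the robot and the scene stay as the last script left them, time stands still between calls to the robot, and variables do not carry over. Pictures are saved under pics/ and viewed, and the job is handed in when it is done.

```bash
ls; mkdir -p pics; python3 - <<'E'
from plant import ctrl,sensors,optics
import cv2,numpy as np
print(sensors.read_state()['t'],ctrl.tcp_to_tips)
for n in['scene','top']:
    p,d=optics.grab_frame(n); cv2.imwrite(f'pics/{n}0.png',p[:,:,::-1]); np.save(f'{n}0.npy',d)
    c=optics.camera_params(n); print(n,c)
print(optics.camera_params('wrist'))
E
```

```text
pics
0.0 25.0
scene {'mtx': array([[512.3381478 ,   0.        , 280.27158084],
       [  0.        , 512.3381478 , 207.76053017],
       [  0.        ,   0.        ,   1.        ]]), 'R': array([[ 0.74839365, -0.66308324, -0.01508484],
       [-0.38562219, -0.41650561, -0.8232974 ],
       [ 0.53963179,  0.6219676 , -0.56740976]]), 't': array([-195.25366554,  384.3796749 , 1195.20671574])}
top {'mtx': array([[515.90929548,   0.        , 278.04094459],
       [  0.        , 515.90929548, 205.34855103],
       [  0.        ,   0.        ,   1.        ]]), 'R': array([[-1.27513203e-02, -9.99918622e-01,  3.92502545e-04],
       [-9.78432320e-01,  1.23963805e-02, -2.06195356e-01],
       [ 2.06173710e-01, -3.01330019e-03, -9.78510767e-01]]), 't': array([ 311.82864901,  553.92927481, 1513.97235171])}
{'mtx': array([[335.51571799,   0.        , 284.26748821],
       [  0.        , 335.51571799, 215.55615592],
       [  0.        ,   0.        ,   1.        ]]), 'T_tool_cam': array([[-1.93902520e-04, -9.47476779e-01, -3.19824507e-01,
         8.21846925e+01],
       [ 9.99999931e-01, -8.20990640e-05, -3.63060200e-04,
         1.35567565e+00],
       [ 3.17733816e-04, -3.19824555e-01,  9.47476729e-01,
        -1.17904971e+02],
       [ 0.00000000e+00,  0.00000000e+00,  0.00000000e+00,
         1.00000000e+00]])}
```

View pics/scene0.png

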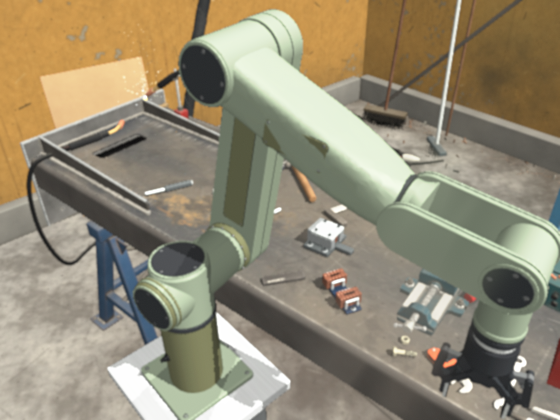

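View pics/top0.png

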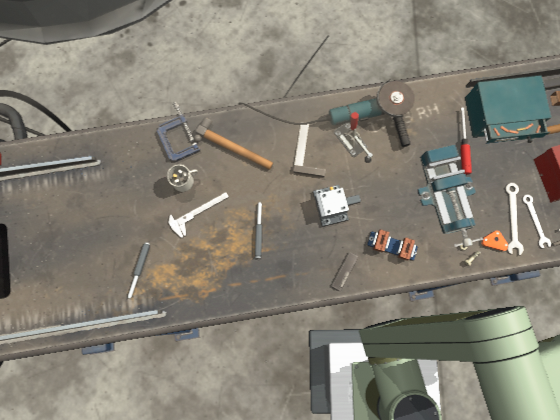

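```bash
cat > h.py <<'E'
import numpy as np,cv2
from plant import ctrl,sensors,optics
def proj(n,X):
    c=optics.camera_params(n);X=np.atleast_2d(X)
    q=(c['R']@X.T).T+c['t'];q=q@c['mtx'].T
    return q[:,:2]/q[:,2:]
def ray(n,u,v,z):
    c=optics.camera_params(n)
    d=c['R'].T@np.linalg.inv(c['mtx'])@[u,v,1];o=-c['R'].T@c['t']
    return o+d*(z-o[2])/d[2]
E
python3 - <<'E'
from h import *
p=cv2.imread('pics/top0.png')
print(proj('top',[[0,0,0]]))
for u,v in [(258,230),(138,270),(333,203),(393,245),(345,270)]: print(ray('top',u,v,10).round())
cv2.imwrite('pics/c1.png',cv2.resize(p[165:295,230:430],None,fx=4,fy=4,interpolation=cv2.INTER_CUBIC))
cv2.imwrite('pics/c2.png',cv2.resize(p[180:310,110:280],None,fx=4,fy=4,interpolation=cv2.INTER_CUBIC))
E
```

```text
[[384.30133861 394.10844588]]
[490. 368.  10.]
[371. 736.  10.]
[573. 132.  10.]
[438. -49.  10.]
[363. 102.  10.]
```

View pics/c1.png

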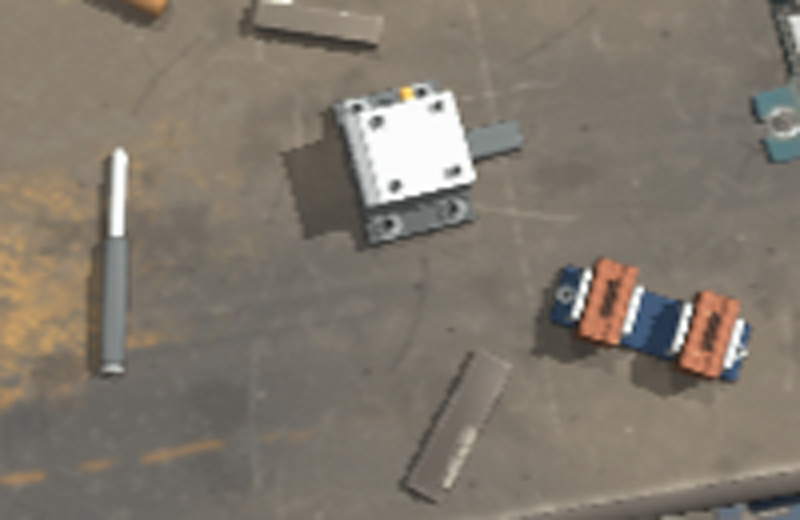

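View pics/c2.png

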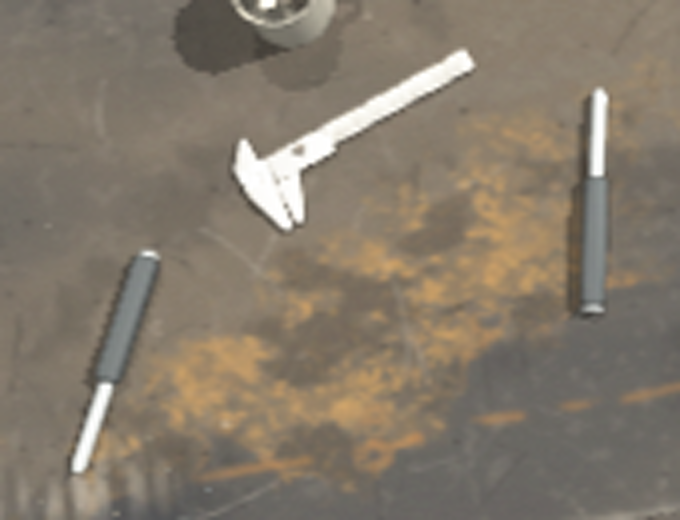

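```bash
python3 - <<'E'
from h import *
s=sensors.read_state();print(s['eef_rot'].round(3))
f=lambda x,y,z:ray('top',230+x/4-.4,165+y/4-.4,z)
t=f(119,150,9.5);b=f(113,373,15);print('drift',t,b,np.hypot(*(t-b)[:2]))
# housing top corners z58
C=[f(*c,58) for c in [(338,103),(442,83),(477,182),(375,205)]]
for c in C:print(c.round(1))
print('ctr',np.mean(C,0))
# tongue end
print(f(515,122,14),f(522,148,14))
R=[f(*c,8) for c in [(562,265),(752,330),(738,380),(552,320)]]
for c in R:print(c.round(1))
E
```

```text
[[ 0.923  0.384 -0.001]
 [ 0.384 -0.923  0.002]
 [ 0.    -0.002 -1.   ]]
drift [579.18499443 363.27624704   9.5       ] [403.17970567 368.61054536  15.        ] 176.08610510430475
[603.3 193.7  58. ]
[618.1 113.4  58. ]
[540.3  89.7  58. ]
[523.5 167.8  58. ]
ctr [571.31268805 141.13977677  58.        ]
[596.79736584  51.55879929  14.        ] [575.80646183  47.00639483  14.        ]
[483.6  19.1   8. ]
[ 430.9 -125.2    8. ]
[ 392.4 -111.8    8. ]
[440.6  29.    8. ]
```

```bash
cat >> h.py <<'E'
def Rz(deg):  # tool down, tool x at deg
    a=np.radians(deg);x=np.array([np.cos(a),np.sin(a),0]);z=np.array([0,0,-1.]);y=np.cross(z,x)
    return np.stack([x,y,z],1)
def snap(name):
    s=sensors.read_state();p,d=optics.grab_frame('wrist')
    cv2.imwrite(f'pics/{name}.png',p[:,:,::-1]);np.savez(f'{name}.npz',d=d,pos=s['eef_pos'],rot=s['eef_rot'])
    print(name,s['t'],s['eef_pos'])
def _c(name):
    f=np.load(f'{name}.npz');c=optics.camera_params('wrist');T=c['T_tool_cam']
    return c['mtx'],f['rot']@T[:3,:3],f['pos']+f['rot']@T[:3,3],f['d']
def wray(name,u,v,z):
    K,R,o,d=_c(name);r=R@np.linalg.inv(K)@[u,v,1];return o+r*(z-o[2])/r[2]
def wdep(name,u,v):
    K,R,o,d=_c(name);r=R@np.linalg.inv(K)@[u,v,1];return o+r*d[int(round(v)),int(round(u))]
def wproj(name,X):
    K,R,o,d=_c(name);q=(np.atleast_2d(X)-o)@R@K.T;return q[:,:2]/q[:,2:]
E
python3 - <<'E'
from h import *
print(sensors.read_state()['q'])
for nm,P,angs in [('drift',(470,366.5,25),(-1.7,178.3)),('push',(540,310,45),(-80,100)),('nose',(580,60,35),(-80,100)),('rack',(438,-49,35),(70,80,-110,-20,160))]:
    for a in angs: 
        q=ctrl.solve_ik(P,Rz(a));print(nm,a,None if q is None else np.round(q,2))
E
```

```text
[-1.32746980e+00  2.07372214e-01  1.54284766e+00 -3.58615845e-07
  1.39349733e+00 -1.50476234e-01]
drift -1.7 [ 0.52  0.53  1.64 -0.    0.97  2.12]
drift 178.3 [ 0.52  0.53  1.64 -0.    0.97 -1.02]
push -80 None
push 100 [ 0.38  0.54  1.56 -0.    1.03  0.21]
nose -80 None
nose 100 [-0.05  0.49  1.67 -0.    0.98 -0.22]
rack 70 [-0.31  0.25  2.03 -0.    0.86  0.04]
rack 80 [-0.31  0.25  2.03 -0.    0.86 -0.13]
rack -110 None
rack -20 [-0.31  0.25  2.03 -0.    0.86  1.61]
rack 160 [-0.31  0.25  2.03 -0.    0.86 -1.53]
```

```bash
python3 - <<'E'
from h import *
ctrl.move_ptp([552,250,180],Rz(100)); snap('w1')
ctrl.move_ptp([470,367,180],Rz(178.3)); snap('w2')
E
```

```text
w1 3.0917 [552.47072858 249.15386071 180.13142188]
w2 4.1917 [470.39972149 366.61583016 180.05298682]
```

View pics/w1.png

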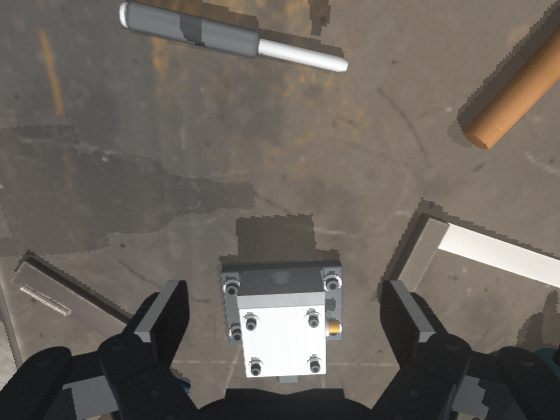

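View pics/w2.png

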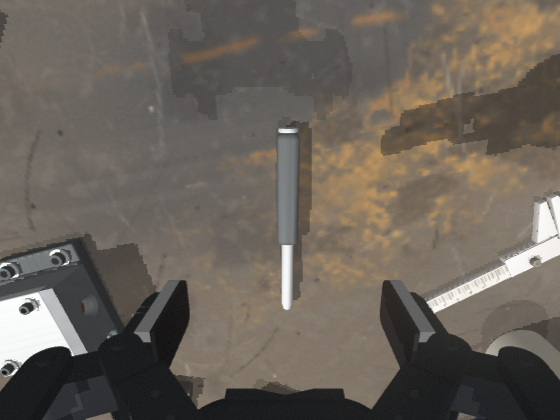

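```bash
python3 - <<'E'
from h import *
p=cv2.imread('pics/w1.png')[250:385,210:350]
p=np.clip(p.astype(float)*1.0,0,255); g=(255*(p/255)**.6).astype(np.uint8)
cv2.imwrite('pics/c3.png',cv2.resize(g,None,fx=4,fy=4,interpolation=cv2.INTER_CUBIC))
p=cv2.imread('pics/w2.png')[110:325,240:340]
cv2.imwrite('pics/c4.png',cv2.resize(p,None,fx=2.7,fy=2.7,interpolation=cv2.INTER_CUBIC))
p=cv2.imread('pics/w2.png')[230:400,0:140]
g=(255*(p/255)**.6).astype(np.uint8)
cv2.imwrite('pics/c5.png',cv2.resize(g,None,fx=3.5,fy=3.5,interpolation=cv2.INTER_CUBIC))
E
```

```text
(no output)
```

View pics/c3.png

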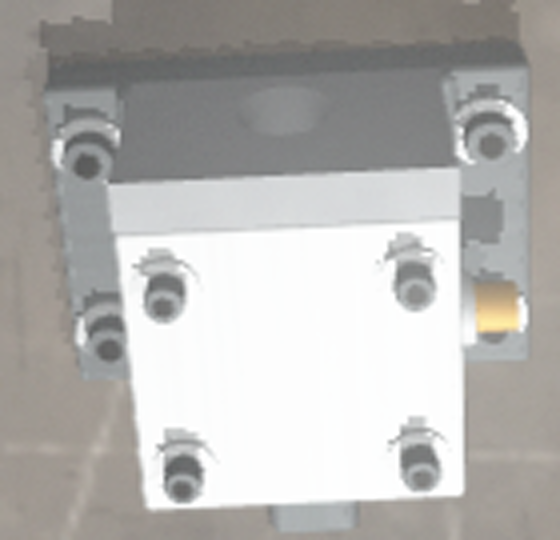

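View pics/c4.png

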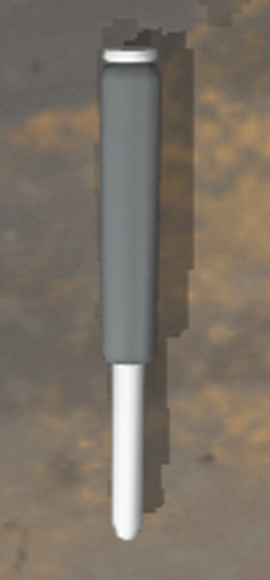

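View pics/c5.png

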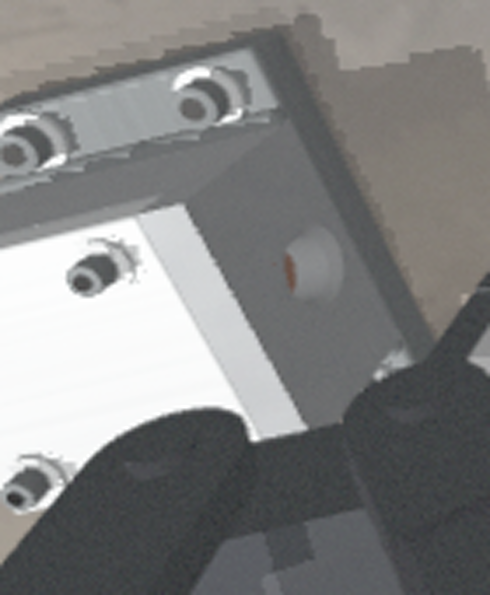

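```bash
python3 - <<'E'
from h import *
w=lambda x,y:(210+(x+.5)/4-.5,250+(y+.5)/4-.5)
F=np.array([wray('w1',*w(*c),14) for c in [(45,90),(528,66),(528,356),(85,378)]]);print(F.round(1))
n=np.linalg.norm;print(n(F[0]-F[1]),n(F[1]-F[2]),n(F[2]-F[3]),n(F[3]-F[0]))
T=np.array([wray('w1',*w(*c),58) for c in [(117,235),(460,220),(464,494),(149,508)]]);print(T.round(1))
print(n(T[0]-T[1]),n(T[1]-T[2]),n(T[2]-T[3]),n(T[3]-T[0]))
for c in [(300,200),(283,108),(200,140),(370,140),(350,380),(70,200),(500,100)]:print(c,wdep('w1',*w(*c)).round(1))
d=lambda q:np.degrees(np.arctan2(q[1],q[0]))
print(d(T[2]-T[1]),d(T[3]-T[0]),d(T[1]-T[0])-90,d(T[2]-T[3])-90,d(F[1]-F[0])-90,d(F[2]-F[1]))
print('Tc',T.mean(0),F.mean(0))
v=lambda x,y:(240+x/2.7-.3,110+y/2.7-.3)
a=wray('w2',*v(126,540),9.5);b=wray('w2',*v(129,50),12);s=wray('w2',*v(129,360),14);print('drift',a,b,s,n(a-b),d(a-b))
for y in (100,200,300):print(wdep('w2',*v(130,y)))
x=lambda x,y:(x/3.5-.3,230+y/3.5-.3)
for z in (30,):print('hole w2',wray('w2',*x(315,265),z))
print('hole w1',wray('w1',*w(283,108),30))
E
```

```text
[[504.3 169.4  14. ]
 [615.4 195.3  14. ]
 [633.9 115.4  14. ]
 [523.7  89.3  14. ]]
114.03018588042326 81.98044010079921 113.184538769546 82.49895591107129
[[528.  163.2  58. ]
 [597.4 179.   58. ]
 [613.2 109.8  58. ]
 [544.3  93.8  58. ]]
71.21176849891448 70.97639946823264 70.69172765342302 71.33371304572348
(300, 200) [564.3 176.5  55.7]
(283, 108) [559.9 179.   22.5]
(200, 140) [541.9 179.2  42.6]
(370, 140) [577.3 188.   46.9]
(350, 380) [582.5 135.4  57.5]
(70, 200) [513.7 140.6  13.8]
(500, 100) [610.5 186.2  15.6]
-77.18552830453207 -76.76709250719028 -77.18279773127186 -76.89471486673602 -76.91870218580874 -76.98943184704628
Tc [570.73051787 136.44395113  58.        ] [569.32853213 142.33582246  14.        ]
drift [584.96277683 363.85088088   9.5       ] [408.84078293 369.93665868  12.        ] [510.82455546 367.02713247  14.        ] 176.24483943613131 -1.9790299667534914
[423.11481871 369.77731305  18.89454018]
[454.03549794 368.90585874  19.44837483]
[487.36077884 367.97340562  19.335364  ]
hole w2 [560.81281203 182.44489404  30.        ]
hole w1 [559.26053688 183.12225927  30.        ]
```

```bash
python3 - <<'E'
from h import *
ctrl.gripper_to(45)
ctrl.move_ptp([476.9,367.8,60],Rz(178)); 
print(ctrl.move_l([476.9,367.8,27.5],vel=100,threshold=15))
print(ctrl.gripper_to(19,force=100)); s=sensors.read_state();print(s['grip_width'],s['force'],s['t'])
ctrl.move_l([476.9,367.8,100],vel=150)
xh=np.array([np.cos(np.radians(-77)),np.sin(np.radians(-77)),0]);H=np.array([559.7,183.6,0])
P=H-xh*(105+30)
ctrl.move_ptp(P+[0,0,100],Rz(103)); ctrl.move_l(P+[0,0,48],vel=120); snap('w3')
s=sensors.read_state();print(s['grip_width'],s['force'],s['t'])
p,d=optics.grab_frame('scene');cv2.imwrite('pics/s3.png',p[:,:,::-1])
p,d=optics.grab_frame('top');cv2.imwrite('pics/t3.png',p[:,:,::-1])
E
```

```text
False
False
18.69866771849485 [0.51807466 2.38046463 1.00483182] 6.1083
w3 8.425 [529.30473944 315.28610822  47.89509154]
18.717807620048877 [0.22942441 0.40386749 0.11940489] 8.475
```

View pics/w3.png

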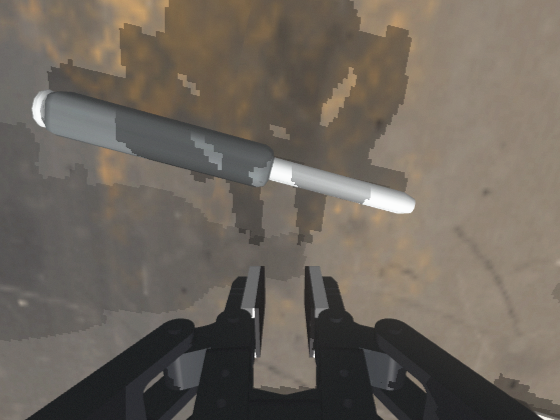

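View pics/s3.png

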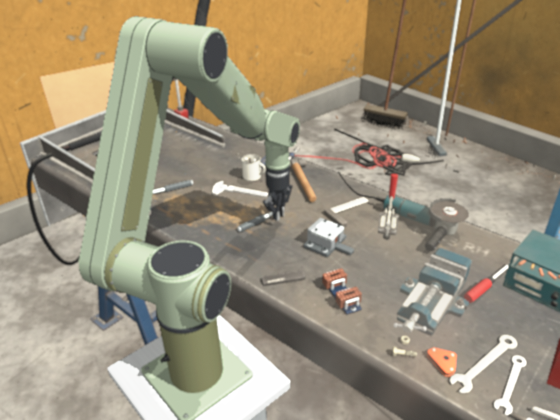

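View pics/t3.png

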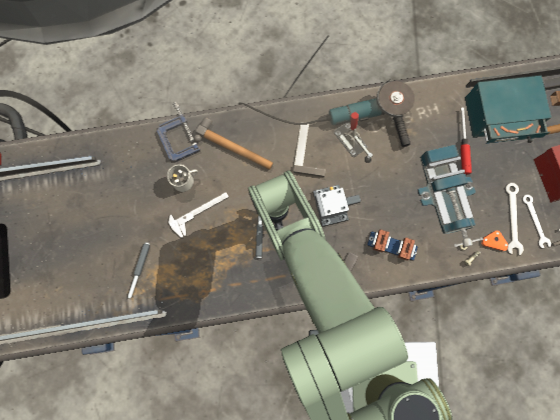

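```bash
python3 - <<'E'
from h import *
p=cv2.imread('pics/w3.png')[70:240,20:430]
cv2.imwrite('pics/c6.png',cv2.resize(p,None,fx=1.95,fy=1.95,interpolation=cv2.INTER_CUBIC))
E
```

```text
(no output)
```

View pics/c6.png

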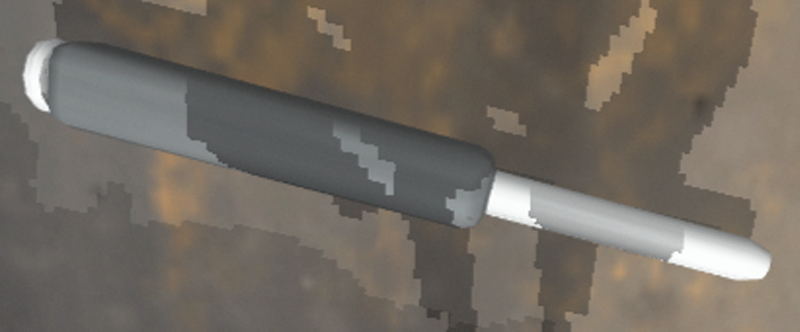

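```bash
python3 - <<'E'
from h import *
v=lambda x,y:(20+x/1.95-.25,70+y/1.95-.25)
a=wray('w3',*v(768,262),9.5);b=wray('w3',*v(36,75),10)
d=lambda q:np.degrees(np.arctan2(q[1],q[0]))
print(a,b,np.linalg.norm(a-b),d(a-b),(a+b)/2)
E
```

```text
[583.05597791 362.62649751   9.5       ] [405.72278668 367.16999757  10.        ] 177.3920914375151 -1.4676690545637918 [494.3893823  364.89824754   9.75      ]
```

```bash
python3 - <<'E'
from h import *
G=np.array([476,366.8,0])
ctrl.gripper_to(45)
P=sensors.read_state()['eef_pos']
ctrl.move_ptp(G+[0,0,70],Rz(178.2)); 
print(ctrl.move_l(G+[0,0,27.5],vel=100,threshold=15))
print(ctrl.gripper_to(5,force=100)); s=sensors.read_state();print(s['grip_width'],s['force'],s['t'])
ctrl.move_l(G+[0,0,90],vel=150)
s=sensors.read_state();print(s['grip_width'],s['force'],s['t']);snap('w4')
E
```

```text
False
False
16.43768493099498 [-1.22126871 -0.64819779  5.7799567 ] 10.9833
15.987672725482877 [-0.0427184   0.04164301 -3.07390528] 11.55
w4 11.55 [475.31244196 366.47551882  89.24358034]
```

View pics/w4.png

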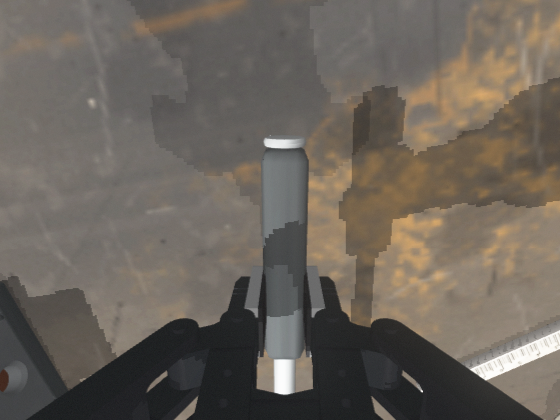

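```bash
python3 - <<'E'
from h import *
p=cv2.imread('pics/w4.png')[125:400,230:340]
cv2.imwrite('pics/c7.png',cv2.resize(p,None,fx=2.18*1,fy=2.18,interpolation=cv2.INTER_CUBIC))
f=np.load('w4.npz')
g=cv2.imread('pics/w4.png').astype(int)
for v in (165,200,240,300,340,375,385):
    X=wdep('w4',285,v);t=f['rot'].T@(X-f['pos']);print(v,t.round(1),g[v,255:318,1])
for y in (60,120,200):pass
E
```

```text
165 [58.9 -0.9  8.8] [113 113 112 113 113 109  99 106 117 122 125 125 126 125 125 125 123 121
 122 123 121 121 124 120 119 121 121 118 119 116 119 114 114 114 114 115
 115 116 112 114 115 112 108 107 106 103  98  96  92  89  85  78  69  80
 116 117 118 117 118 118 117 116 116]
200 [45.  -0.9  9.5] [104 103 103 103 105 105 101 101 111 118 123 126 126 126 126 124 124 123
 124 122 123 123 121 120 119 119 119 117 118 118 116 114 111 113 114 113
 115 115 116 113 114 114 110 104 104  99  97  91  90  83  77  69  82 126
 140 141 141 143 144 145 146 145 140]
240 [27.7 -0.9 10. ] [111 113 113 115 114 112 111 108 104 103  70  70  72  72  75  75  73  76
  76  74  76  78  78  78  75  76  76  75  74  73  74  75  75  74  76  75
  75  74  74  75  75  75  74  75  73  74  74  71  71  67  65  74 114 129
 130 130 132 132 130 131 133 136 136]
300 [-0.4 -0.9  9.4] [106 107 108  98  48  35  36  36  36  35  39  63  79  82  83  86  87  89
  90  89  93  93  93  93  92  92  92  92  93  90  91  90  89  90  89  94
  96  93  93  93  92  91  86  70  69  68  67  64  48  36  40  39  41  39
  38  64 107 108 108 108 1
[... 154 characters left out ...]
135 135 132 132 132 133 134
 137 136 135 134 126 119 112 103  97  88  82  74  70  71  44  38  46  45
  46  45  37  39  40  40  39  43  43]
375 [-45.1  -0.8  13.2] [ 35  63 117 137 136 138 138 137 135 134 132 135 134 136 137 136 138 135
 151 209 237 242 247 250 251 252 252 252 252 251 249 245 242 238 228 215
 198 178 157 138 125 137 135 135 134 135 132 133 134 137 136 137 135 134
 133 134 129 101  39  40  39  35  35]
385 [-52.   -0.8  13.9] [ 35  73 133 134 134 134 134 133 135 134 134 134 135 136 136 135 138 137
 146 198 239 244 248 251 252 252 253 252 252 251 249 246 242 237 226 213
 195 175 156 131 120 133 134 134 134 133 134 134 133 132 133 134 132 133
 135 133 133 119  38  40  33  36  40]
```

View pics/c7.png

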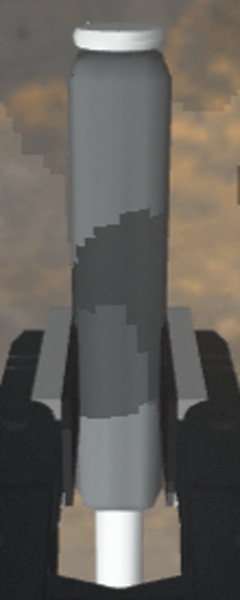

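```bash
python3 - <<'E'
from h import *
f=np.load('w4.npz');c=optics.camera_params('wrist')
print(c['T_tool_cam'].round(3),c['mtx']);R=f['rot'];print(R.round(4),R.T@R)
d=f['d'];print(d[165,285]); r=np.linalg.inv(c['mtx'])@[285,165,1]*d[165,285];print(r,c['T_tool_cam'][:3,:3]@r+c['T_tool_cam'][:3,3])
E
```

```text
[[  -0.      -0.949   -0.317   81.011]
 [   1.      -0.      -0.      -1.103]
 [   0.      -0.317    0.949 -117.903]
 [   0.       0.       0.       1.   ]] [[335.51571799   0.         284.26748821]
 [  0.         335.51571799 215.55615592]
 [  0.           0.           1.        ]]
[[-9.995e-01  3.140e-02 -1.200e-03]
 [ 3.140e-02  9.995e-01 -6.000e-04]
 [ 1.200e-03 -6.000e-04 -1.000e+00]] [[ 1.00000000e+00  3.44539693e-17  4.35066408e-17]
 [ 3.44539693e-17  1.00000000e+00 -3.26650824e-17]
 [ 4.35066408e-17 -3.26650824e-17  1.00000000e+00]]
127.215836
[  0.27774287 -19.16912763 127.21583557] [58.91929702 -0.88279098  8.83832355]
```

```bash
for i in 1 2 3; do python3 - <<'E'
from h import *
for _ in range(3): print(optics.camera_params('wrist')['T_tool_cam'][:3,3].round(3),optics.camera_params('top')['t'].round(2))
E
done
```

```text
[  81.011   -1.103 -117.903] [ 311.83  553.93 1513.97]
[  81.011   -1.103 -117.903] [ 311.83  553.93 1513.97]
[  81.011   -1.103 -117.903] [ 311.83  553.93 1513.97]
[  81.011   -1.103 -117.903] [ 311.83  553.93 1513.97]
[  81.011   -1.103 -117.903] [ 311.83  553.93 1513.97]
[  81.011   -1.103 -117.903] [ 311.83  553.93 1513.97]
[  81.011   -1.103 -117.903] [ 311.83  553.93 1513.97]
[  81.011   -1.103 -117.903] [ 311.83  553.93 1513.97]
[  81.011   -1.103 -117.903] [ 311.83  553.93 1513.97]
```

```bash
python3 - <<'E'
from h import *
w=lambda x,y:(210+(x+.5)/4-.5,250+(y+.5)/4-.5)
F=np.array([wray('w1',*w(*c),14) for c in [(45,90),(528,66),(528,356),(85,378)]]);print(F.mean(0).round(1))
x=lambda x,y:(x/3.5-.3,230+y/3.5-.3)
print('hole w2',wray('w2',*x(315,265),30))
print('hole w1',wray('w1',*w(283,108),30))
v=lambda x,y:(240+x/2.7-.3,110+y/2.7-.3)
print(wray('w2',*v(126,540),9.5),wray('w2',*v(129,50),12))
v=lambda x,y:(20+x/1.95-.25,70+y/1.95-.25)
print(wray('w3',*v(768,262),9.5),wray('w3',*v(36,75),10))
E
```

```text
[569.3 142.3  14. ]
hole w2 [560.8125455  182.44429022  30.        ]
hole w1 [559.26032928 183.12271827  30.        ]
[584.96238536 363.8508562    9.5       ] [408.83984128 369.93643957  12.        ]
[581.50141923 362.97618535   9.5       ] [404.26418675 367.54512111  10.        ]
```

```bash
cat >> h.py <<'E'
def snap(name):
    T=optics.camera_params('wrist')['T_tool_cam'];s=sensors.read_state();p,d=optics.grab_frame('wrist')
    cv2.imwrite(f'pics/{name}.png',p[:,:,::-1]);np.savez(f'{name}.npz',d=d,pos=s['eef_pos'],rot=s['eef_rot'],T=T)
    print(name,s['t'],s['eef_pos'])
def _c(name):
    f=np.load(f'{name}.npz');c=optics.camera_params('wrist');T=f['T'] if 'T' in f else c['T_tool_cam']
    return c['mtx'],f['rot']@T[:3,:3],f['pos']+f['rot']@T[:3,3],f['d']
def tool(name,u,v):
    f=np.load(f'{name}.npz');return f['rot'].T@(wdep(name,u,v)-f['pos'])
XH=np.array([np.cos(np.radians(-77)),np.sin(np.radians(-77)),0])
E
python3 - <<'E'
from h import *
H=np.array([559.7,183.6,0]);P=H-XH*(105+30)
ctrl.move_ptp(P+[0,0,100],Rz(103)); snap('w5')
f=np.load('w5.npz');print(f['T'].round(4)[:3]);print(f['rot'].round(4))
w=lambda x,y:(210+(x+.5)/4-.5,250+(y+.5)/4-.5)
F=np.array([wray('w1',*w(*c),14) for c in [(45,90),(528,66),(528,356),(85,378)]]);print(F.mean(0).round(1))
print('hole w1',wray('w1',*w(283,108),30))
g=cv2.imread('pics/w5.png').astype(int)
for v in (165,340,380):print(v,tool('w5',285,v).round(2),g[v,255:318,1])
p,d=optics.grab_frame('scene');cv2.imwrite('pics/s5.png',cv2.resize(p[150:290,200:400],None,fx=4,fy=4,interpolation=cv2.INTER_CUBIC)[:,:,::-1])
E
```

```text
w5 12.7 [528.55247274 314.99332999  98.94853569]
[[-2.000000e-04 -9.480000e-01 -3.182000e-01  8.057830e+01]
 [ 1.000000e+00  4.000000e-04 -1.700000e-03  5.408000e-01]
 [ 1.700000e-03 -3.182000e-01  9.480000e-01 -1.179031e+02]]
[[-2.259e-01  9.742e-01 -1.900e-03]
 [ 9.742e-01  2.259e-01 -6.000e-04]
 [-2.000e-04 -2.000e-03 -1.000e+00]]
[570.8 141.4  14. ]
hole w1 [560.70085877 182.34117306  30.        ]
165 [58.    0.59 10.37] [114 114 109 110 108  97  66  61  68  72  73  76  79  78  80  83  82  84
  84  86  86  89  86  89  87  87  87  88  89  87  88  87  88  88  87  89
  88  91  87  72  78  90  91  91  90  90  87  87  85  83  83  80  69  80
 110 109 111 112 112 115 116 119 120]
340 [-22.48   0.63   9.81] [ 37  42  34  48  79  80  79  73  41  41  69  84  97 103 108 114 117 122
 125 128 132 134 135 134 136 133 134 135 133 132 133 133 135 135 139 141
 142 143 147 145 140 134 128 124 116 113 108  97  82  64  36  55  80  80
  80  71  36  36  37  34  36  39  37]
380 [-49.73   0.65  13.95] [ 32  45  76  76  76  76  75  75  77  79  77  79  78  78  77  79  81  81
  89 119 159 176 199 216 229 238 246 250 252 253 252 251 250 247 241 235
 230 223 210 175  94  82  83  84  80  83  86  85  85  86  84  86  85  83
  86  87  84  78  33  34  34  29  30]
```

View pics/s5.png

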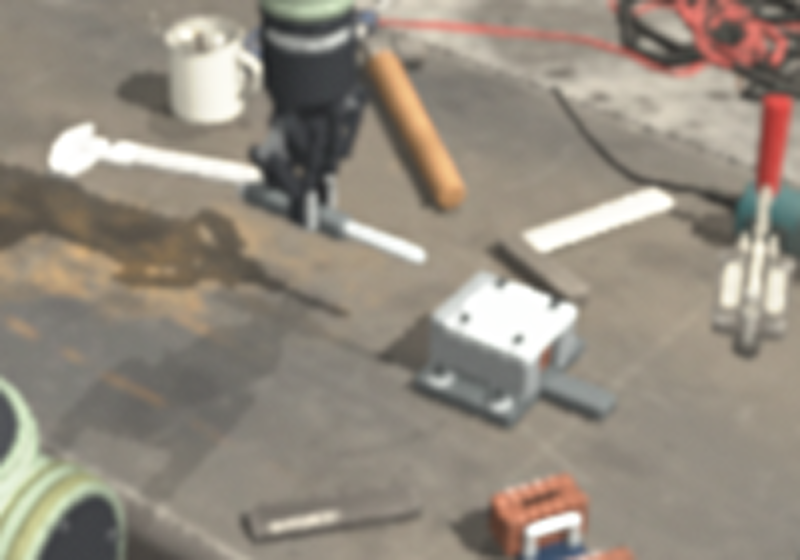

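```bash
python3 - <<'E'
from h import *
H=np.array([560.6,182.5,0]);Q=lambda s,z=48.8:H-XH*(105-s)+[0,0,z]   # s = tip depth beyond back face
def st():
    s=sensors.read_state();F=s['force'];y=np.array([-XH[1],XH[0],0]);d=s['eef_pos']-H
    print(round(s['t'],2),'Fx',round(F@XH,1),'Fy',round(F@y,1),'Fz',round(F[2],1),'s',round(d@XH+105,1),'lat',round(d@y,2),'z',round(s['eef_pos'][2],2),'w',round(s['grip_width'],2))
ctrl.move_l(Q(-12),Rz(103),vel=150);ctrl.hold(.3);st()
r=ctrl.move_l(Q(12),vel=40,threshold=7);print(r);st()
p,d=optics.grab_frame('scene');cv2.imwrite('pics/s6.png',cv2.resize(p[150:290,200:400],None,fx=4,fy=4,interpolation=cv2.INTER_CUBIC)[:,:,::-1])
E
```

```text
13.62 Fx 0.6 Fy 0.1 Fz -3.6 s -12.4 lat 0.85 z 50.01 w 16.5
False
14.37 Fx 0.2 Fy 0.3 Fz -3.0 s 12.1 lat 0.02 z 48.8 w 16.24
```

View pics/s6.png

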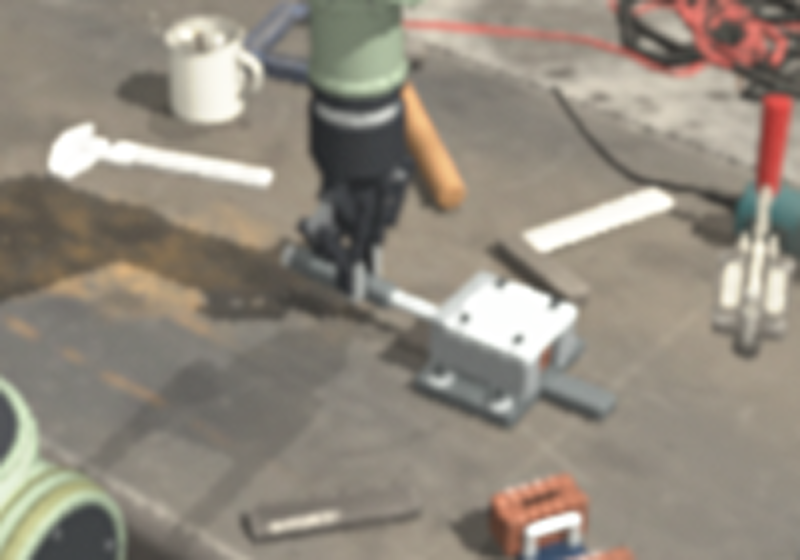

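```bash
cat >> h.py <<'E'
H=np.array([560.6,182.5,0]);Q=lambda s,z=48.8:H-XH*(105-s)+[0,0,z]
def st():
    s=sensors.read_state();F=s['force'];y=np.array([-XH[1],XH[0],0]);d=s['eef_pos']-H
    print(round(s['t'],2),'Fx',round(F@XH,1),'Fy',round(F@y,1),'Fz',round(F[2],1),'s',round(d@XH+105,1),'lat',round(d@y,2),'z',round(s['eef_pos'][2],2),'w',round(s['grip_width'],2))
E
python3 - <<'E'
from h import *
for s in (30,50,66):
    r=ctrl.move_l(Q(s),vel=45,threshold=40);print(r);st()
    if r: break
r=ctrl.move_l(Q(73),vel=20,threshold=25);print(r);st()
p,d=optics.grab_frame('scene');cv2.imwrite('pics/s7.png',cv2.resize(p[150:290,200:400],None,fx=4,fy=4,interpolation=cv2.INTER_CUBIC)[:,:,::-1])
E
```

```text
False
14.97 Fx -17.9 Fy 0.2 Fz -1.6 s 23.7 lat 0.13 z 49.61 w 16.18
False
15.56 Fx -18.8 Fy -0.5 Fz -0.7 s 43.0 lat 0.17 z 49.64 w 16.6
False
16.07 Fx -2.9 Fy 0.5 Fz -2.6 s 65.5 lat 0.13 z 48.86 w 16.25
False
16.57 Fx -14.7 Fy 1.8 Fz -2.6 s 69.7 lat 0.1 z 49.0 w 16.52
```

View pics/s7.png

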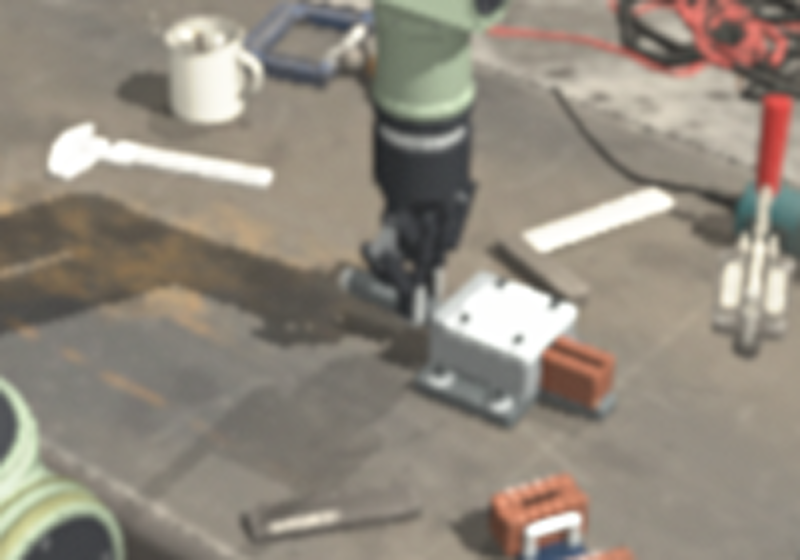

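```bash
python3 - <<'E'
from h import *
ctrl.move_l(Q(-25),vel=130);st()
ctrl.move_l(Q(-60,45),vel=120);ctrl.hold(.2);st()
ctrl.move_l(Q(-60,31),vel=60)
r=ctrl.move_l(Q(-60,26.5),vel=20,threshold=5);print(r);st()
ctrl.gripper_to(45);st()
e=sensors.read_state()['eef_pos'];ctrl.move_l(e+[0,0,75],vel=180)
snap('w8');st()
E
```

```text
17.52 Fx -0.7 Fy -0.1 Fz -3.7 s -24.1 lat -0.04 z 48.63 w 16.51
18.16 Fx 0.5 Fy 0.6 Fz -3.7 s -59.3 lat 0.09 z 45.03 w 16.31
True
18.77 Fx 1.1 Fy -0.5 Fz 5.6 s -60.1 lat 0.55 z 28.83 w 16.52
19.15 Fx -0.1 Fy -0.8 Fz 0.7 s -59.6 lat -1.82 z 26.33 w 44.79
w8 19.7167 [521.50002755 342.26520462 101.04863587]
19.77 Fx 0.3 Fy -0.8 Fz -0.7 s -59.3 lat -2.96 z 99.94 w 45.17
```

View pics/w8.png

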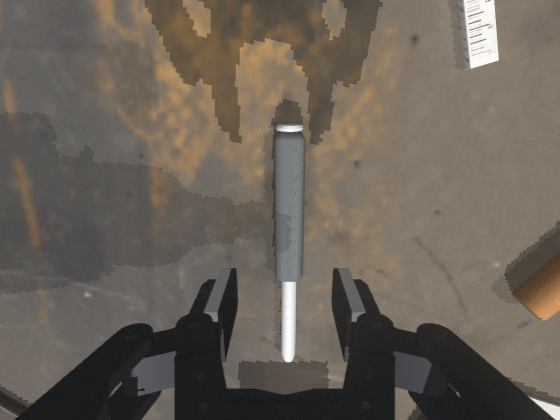

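```bash
python3 - <<'E'
from h import *
N=H+116*XH
ctrl.move_ptp(N+[0,0,170],Rz(103));ctrl.hold(.2);snap('w9')
cv2.imwrite('pics/w9c.png',cv2.resize(cv2.imread('pics/w9.png')[200:400,170:400],None,fx=3,fy=3,interpolation=cv2.INTER_CUBIC))
E
```

```text
w9 21.0833 [586.24620594  70.92664228 169.4159749 ]
```

View pics/w9c.png

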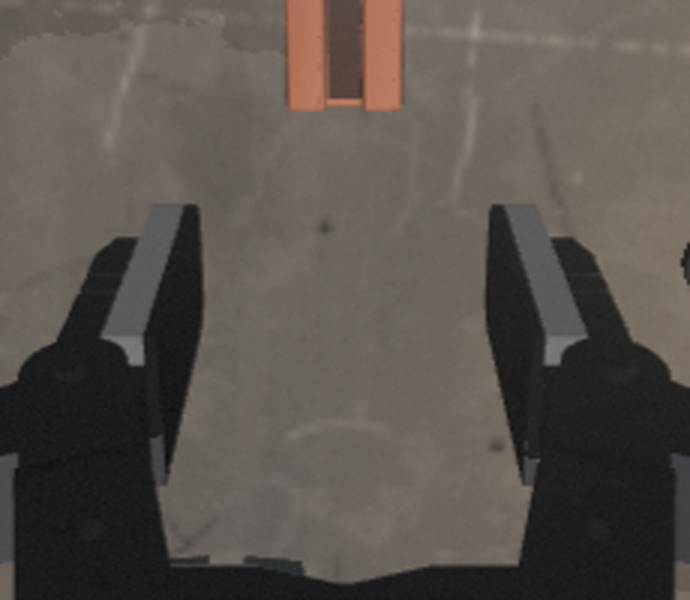

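View pics/w9.png

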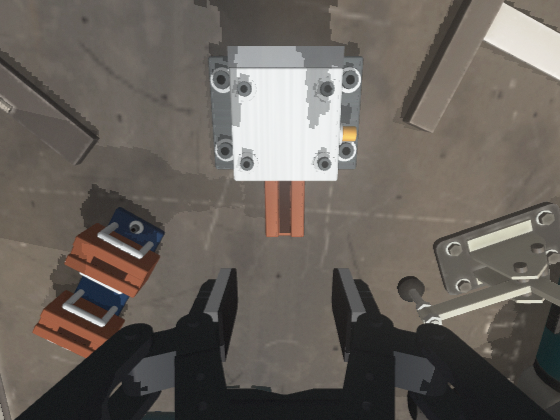

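```bash
python3 - <<'E'
from h import *
w=lambda x,y:(170+(x+.5)/3-.5,200+(y+.5)/3-.5)
a=wray('w9',*w(289,110),46);b=wray('w9',*w(403,109),46);m=(a+b)/2;print(a,b,np.linalg.norm(a-b),(m-H)@XH-85,(m-H)@[-XH[1],XH[0],0])
print(np.degrees(np.arctan2(*(b-a)[1::-1])))
for c in [(233,182),(339,180)]:print(wray('w9',*c,58).round(1),((wray('w9',*c,58)-H)@XH-85).round(1))
print(wdep('w9',275,220))
E
```

```text
[576.37507539  50.82039457  46.        ] [604.97211459  57.80077263  46.        ] 29.436649418232566 46.66901686485295 0.4664663223420318
13.71734332068857
[545.   90.4  58. ] 1.2
[616.6 108.6  58. ] -0.4
[580.20205405  65.76095102  46.7678509 ]
```

```bash
python3 - <<'E'
from h import *
for n,c,z in [('ball',(410,288),20),('viceL',(438,320),10),('vice',(445,240),10),('sq',(415,125),8),('r1',(165,230),8),('r2',(120,205),8),('offc',(98,150),14)]:print(n,wray('w9',*c,z).round(0))
ctrl.gripper_to(50)
y=np.array([-XH[1],XH[0],0]);N=H+115*XH+.3*y
ctrl.move_l(N+[0,0,75],Rz(103),vel=200);
print(ctrl.move_l(N+[0,0,43],vel=90,threshold=12));st()
ctrl.gripper_to(10,force=100);st()
ctrl.move_l(N+25*XH+[0,0,43.4],vel=60);st()
ctrl.move_l(N+45*XH+[0,0,70],vel=120);ctrl.hold(.2);st()
p,d=optics.grab_frame('scene');cv2.imwrite('pics/s10.png',cv2.resize(p[150:290,250:450],None,fx=4,fy=4,interpolation=cv2.INTER_CUBIC)[:,:,::-1])
snap('w10')
E
```

```text
ball [715.  21.  20.]
viceL [759. -11.  10.]
vice [734.  69.  10.]
sq [674. 157.   8.]
r1 [489.  21.   8.]
r2 [448.  35.   8.]
offc [429.  80.  14.]
False
22.49 Fx 0.2 Fy 0.1 Fz -0.4 s 219.9 lat -0.09 z 42.48 w 49.89
22.81 Fx -0.8 Fy -1.0 Fz 4.6 s 220.2 lat 0.82 z 43.94 w 28.5
23.38 Fx -2.6 Fy -0.0 Fz 5.5 s 245.2 lat 0.84 z 43.89 w 28.35
24.0 Fx -0.2 Fy -0.0 Fz -5.9 s 264.4 lat -0.77 z 68.72 w 27.83
w10 24.05 [595.92551191  27.05351884  68.9262936 ]
```

View pics/s10.png

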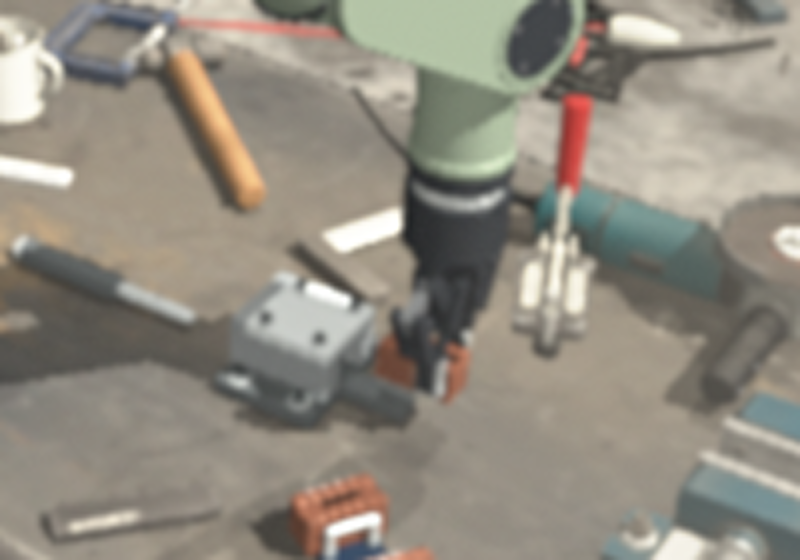

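View pics/w10.png

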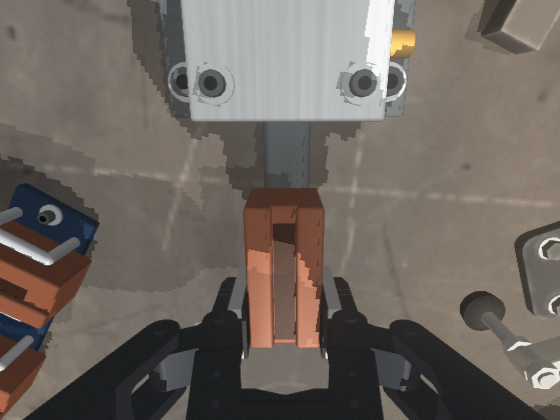

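```bash
python3 - <<'E'
from h import *
a=np.radians(160);C=np.array([565,-60,0]);T=C-14.3*np.array([np.cos(a),np.sin(a),0])
ctrl.move_ptp(T+[0,0,80],Rz(160))
ctrl.move_l(T+[0,0,36],vel=120);ctrl.hold(.15)
r=ctrl.move_l(T+[0,0,27],vel=25,threshold=5);print(r);st()
ctrl.gripper_to(50);st()
e=sensors.read_state()['eef_pos'];ctrl.move_l(e+[0,0,60],vel=200)
ctrl.gripper_to(85)
V=np.array([520,-70,210]);ctrl.move_ptp(V,Rz(70));ctrl.hold(.2);snap('w11');st()
E
```

```text
True
26.18 Fx -0.0 Fy -0.4 Fz 5.7 s 350.6 lat -37.31 z 29.92 w 27.87
26.52 Fx 0.5 Fy -0.3 Fz 0.1 s 349.3 lat -39.7 z 27.33 w 50.14
w11 28.975 [519.88208662 -69.96363323 209.54191053]
29.02 Fx 0.5 Fy 0.7 Fz 0.0 s 341.8 lat -96.46 z 209.59 w 85.05
```

View pics/w11.png

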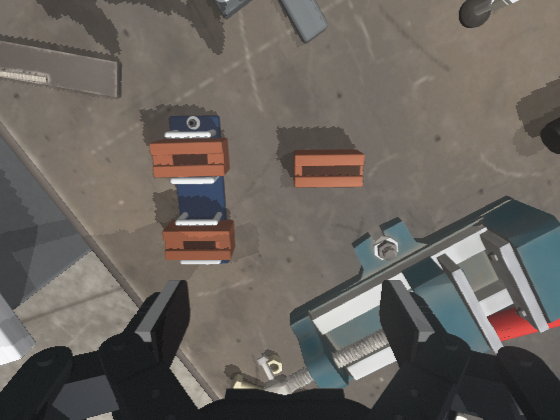

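```bash
python3 - <<'E'
from h import *
p=cv2.imread('pics/w11.png')[100:280,140:380]
cv2.imwrite('pics/c11.png',cv2.resize(p,None,fx=3.3,fy=3.3,interpolation=cv2.INTER_CUBIC))
E
```

```text
(no output)
```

View pics/c11.png

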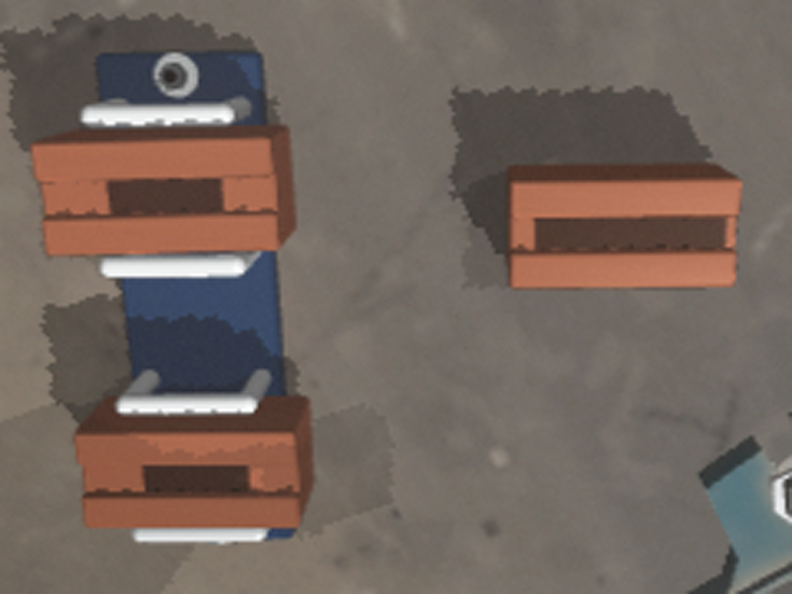

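```bash
python3 - <<'E'
from h import *
w=lambda x,y:(140+(x+.5)/3.3-.5,100+(y+.5)/3.3-.5)
d=lambda q:np.degrees(np.arctan2(q[1],q[0])); n=np.linalg.norm
f=np.load('w11.npz');print(f['T'][:3,3].round(2))
B=np.array([wray('w11',*w(*c),32) for c in [(509,183),(740,183),(735,287),(510,288)]])
print('block',B.mean(0).round(1),n(B[0]-B[1]),n(B[1]-B[2]),d(B[1]-B[0]),d(B[2]-B[3]))
L=[]
for a,b in [((82,114),(235,114)),((101,266),(245,266)),((117,404),(258,404)),((135,533),(265,533))]:
    P,Q_=wray('w11',*w(*a),31),wray('w11',*w(*b),31);L.append((P+Q_)/2);print((P+Q_)[:2].round(1)/2,n(P-Q_),d(Q_-P))
print([ (L[i+1]-L[i]).round(1) for i in range(3)],[n(L[i+1]-L[i]) for i in range(3)],d(L[0]-L[3]),d(L[1]-L[2]), np.mean(L,0))
E1=[wray('w11',*w(*c),8) for c in [(97,55),(262,53),(294,540)]];print(np.round(E1,1),n(E1[0]-E1[1]),n(E1[1]-E1[2]),d(E1[1]-E1[2]))
print('rackctr by base',(E1[0]+E1[2])/2)
for c in [(200,160),(190,500),(620,195)]:print(wdep('w11',*w(*c)).round(1))
print('vice',wray('w11',365,250,15),wray('w11',395,220,15),wray('w11',375,250,50))
E
```

```text
[  81.08    1.15 -117.9 ]
block [565.4 -61.8  32. ] 61.28196744309783 28.3029093590727 -19.976738825221986 -19.70267494736645
[461.    10.25] 40.01309703525459 -19.984766463659405
[447.4 -27.9] 39.34068687933728 -19.966651244031343
[434.3 -65.7] 40.14818740445066 -19.94874433093094
[ 420.7  -103.95] 38.53789005030099 -19.930580713624302
[array([-13.6, -38.1,   0. ]), array([-13.1, -37.8,   0. ]), array([-13.6, -38.3,   0. ])] [np.float64(40.483940441421815), np.float64(40.022020065398884), np.float64(40.59212743331828)] 70.5574966380951 70.88707778336267 [440.84333078 -46.8199863   31.        ]
[[ 445.    30.9    8. ]
 [ 488.2   15.8    8. ]
 [ 438.  -125.     8. ]] 45.77183489502863 149.41032310210863 70.37471453592735
rackctr by base [441.51132658 -47.04110692   8.        ]
[468.6  -4.   39.5]
[426.6 -89.9  40.9]
[567.9 -51.   31.6]
vice [ 576.66292182 -155.57093439   15.        ] [ 613.18417633 -134.41936794   15.        ] [ 582.02394212 -140.56978672   50.        ]
```

```bash
python3 - <<'E'
from h import *
B=np.array([565.2,-61.0,0]);RK=np.array([441.1,-47.0,0]);R=Rz(70.4)
ctrl.move_ptp(B+[0,0,80],R)
print(ctrl.move_l(B+[0,0,25.5],vel=90,threshold=10));st();print(sensors.read_state()['eef_pos'])
ctrl.gripper_to(45,force=90);st();print(sensors.read_state()['eef_pos'])
ctrl.move_l(B+[0,0,105],vel=150)
ctrl.move_l(RK+[0,0,105],R,vel=200);ctrl.hold(.3);st();snap('w12')
print(np.load('w12.npz')['T'][:3,3])
E
```

```text
False
30.39 Fx 0.4 Fy 0.3 Fz -0.4 s 343.5 lat -49.98 z 25.75 w 85.0
[565.54363816 -61.10883261  25.74804878]
30.73 Fx 0.2 Fy 0.2 Fz 4.6 s 343.8 lat -49.29 z 26.81 w 60.17
[566.28941409 -61.26606557  26.81047731]
32.49 Fx 0.4 Fy 0.6 Fz -6.7 s 302.1 lat -167.29 z 105.12 w 60.65
w12 32.4917 [441.93708373 -47.20529948 105.11719189]
[  81.0733972     1.14901448 -117.90162225]
```

View pics/w12.png

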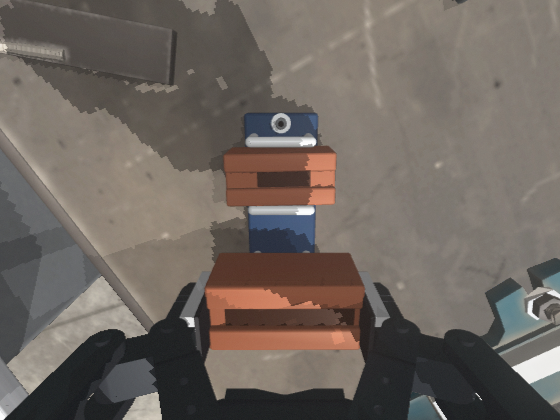

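```bash
python3 - <<'E'
from h import *
p=cv2.imread('pics/w12.png')[105:360,190:380]
cv2.imwrite('pics/c12.png',cv2.resize(p,None,fx=3,fy=2.35*1,interpolation=cv2.INTER_CUBIC))
p=cv2.imread('pics/w12.png')[240:360,190:380]
cv2.imwrite('pics/c13.png',cv2.resize(p,None,fx=4,fy=4,interpolation=cv2.INTER_CUBIC))
for v in (292,300,335,345):print(v,[tool('w12',u,v).round(1) for u in (225,290,345)])
E
```

```text
292 [array([ 12.1, -21.8,  -5.2]), array([  81.1,    1.1, -117.9]), array([12.3, 24.3, -5.3])]
300 [array([  9. , -21.9,  -5.8]), array([ 9.1,  3.2, -5.9]), array([ 8.4, 24.5, -4.9])]
335 [array([ -7.7, -22.9,  -5.1]), array([-6.8,  3.3, -6.2]), array([-7.1, 25.3, -5.8])]
345 [array([-11.9, -23. ,  -6. ]), array([-12. ,   3.3,  -5.8]), array([-12.6,  25.7,  -5.1])]
```

View pics/c12.png

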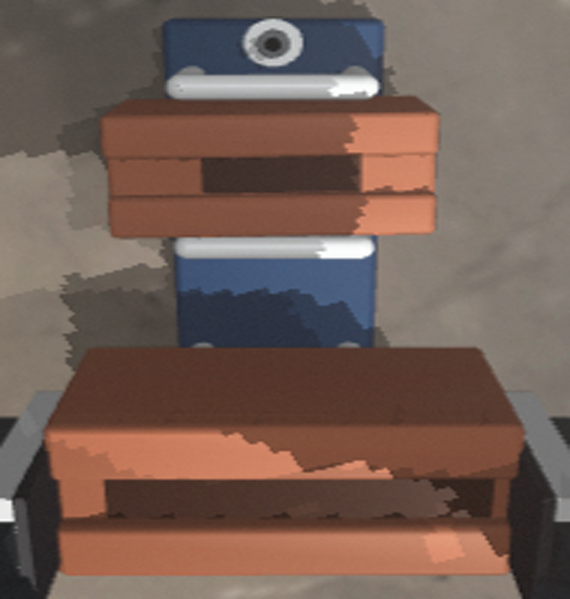

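View pics/c13.png

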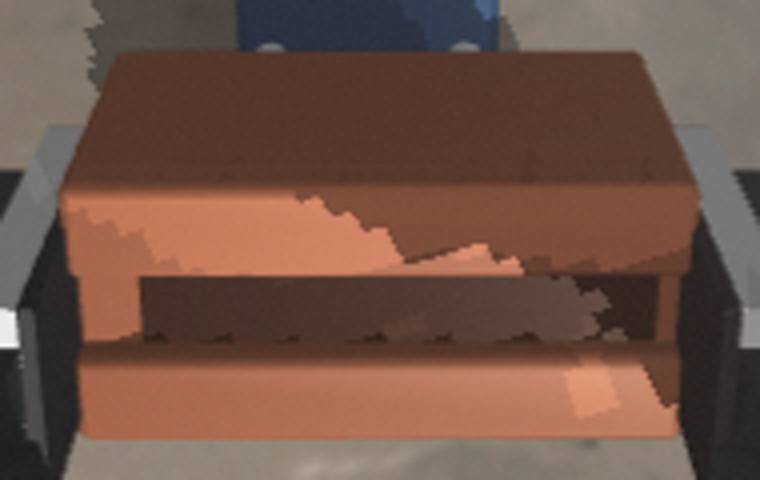

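```bash
python3 - <<'E'
from h import *
f=np.load('w12.npz');R,p=f['rot'],f['pos']
def at(u,v,z): return R.T@(wray('w12',u,v,z)-p)
zt=p[2]+5.5;zb=p[2]-26.5
a=[at(205.3,286.4,zt),at(364,286.4,zt),at(210,349.3,zt),at(359.5,349.3,zt)];print(np.round(a,1),np.mean(a,0).round(2))
b=[at(219.3,252.8,zb),at(350,252.8,zb)];print('bot rear',np.round(b,1))
h=[at(245.7,142,31),at(316.3,142,31),at(248.3,210.1,31),at(315,210.1,31)];print(np.round(h,1))
m1=(h[0]+h[1])/2;m2=(h[2]+h[3])/2;print(m1.round(1),m2.round(1)); print('target', (m2-(m1-m2)/2).round(2), np.linalg.norm(m1-m2))
c=[at(190+164/3,105+20/2.35,8),at(190+383/3,105+20/2.35,8)];print('base end +75',np.round(c,1))
E
```

```text
[[ 14.8 -29.1  -5.5]
 [ 14.8  31.3  -5.5]
 [-14.4 -29.4  -5.5]
 [-14.4  31.7  -5.5]] [ 0.2   1.13 -5.5 ]
bot rear [[ 13.9 -29.7  26.5]
 [ 13.9  31.9  26.5]]
[[ 60.1 -20.8  74.1]
 [ 60.1  18.9  74.1]
 [ 19.9 -20.8  74.1]
 [ 19.9  19.3  74.1]]
[60.1 -1.  74.1] [19.9 -0.7 74.1]
target [-0.21 -0.59 74.12] 40.1904417141198
base end +75 [[ 74.7 -23.5  97.1]
 [ 74.7  21.3  97.1]]
```

```bash
cat >> h.py <<'E'
U=np.array([np.cos(np.radians(70.4)),np.sin(np.radians(70.4)),0]);W=np.array([U[1],-U[0],0])
def sr(tg):
    s=sensors.read_state();e=s['eef_pos']-tg;F=s['force'];print(round(s['t'],2),'e_lat',round(e@U,2),'e_len',round(e@W,2),'z',s['eef_pos'][2].round(2),'F lat,len,z',round(F@U,1),round(F@W,1),round(F[2],1),'w',s['grip_width'].round(2))
    return e
E
python3 - <<'E'
from h import *
T=np.array([440.3,-46.6,0])
ctrl.move_l(T+[0,0,66],vel=100);ctrl.hold(.4);e=sr(T);e[2]=0
C=T-e if np.linalg.norm(e)<1.5 else T
ctrl.move_l(C+[0,0,66],vel=50);ctrl.hold(.3);sr(T)
snap('w13')
r=ctrl.move_l(C+[0,0,48],vel=25,threshold=8);print(r);sr(T)
E
```

```text
Traceback (most recent call last):
  File "h.py", line 43, in sr
    s=sensors.read_state();e=s['eef_pos']-tg;F=s['force'];print(round(s['t'],2),'e_lat',round(e@U,2),'e_len',round(e@W,2),'z',s['eef_pos'][2].round(2),'F lat,len,z',round(F@U,1),round(F@W,1),round(F[2],1),'w',s['grip_width'].round(2))
                                                                                                                                                                                                                 ^^^^^^^^^^^^^^^^^^^^^
AttributeError: 'float' object has no attribute 'round'
```

```bash
sed -i "s/s\['grip_width'\].round(2))/round(s['grip_width'],2))/" h.py
python3 - <<'E'
from h import *
T=np.array([440.3,-46.6,0])
e=sr(T);e[2]=0
C=T-e if np.linalg.norm(e)<1.5 else T
ctrl.move_l(C+[0,0,66],vel=50);ctrl.hold(.2);sr(T)
snap('w13')
r=ctrl.move_l(C+[0,0,48],vel=25,threshold=8);print(r);sr(T)
p,d=optics.grab_frame('scene');cv2.imwrite('pics/s13.png',cv2.resize(p[230:340,270:420],None,fx=5,fy=5,interpolation=cv2.INTER_CUBIC)[:,:,::-1])
E
```

```text
33.48 e_lat 0.02 e_len 0.35 z 66.42 F lat,len,z 0.4 0.8 -6.6 w 60.63
33.93 e_lat -0.03 e_len -0.36 z 65.98 F lat,len,z -0.1 -0.5 -6.1 w 60.38
w13 33.9333 [439.94658912 -46.51064529  65.97666506]
False
34.85 e_lat -0.02 e_len -0.2 z 48.05 F lat,len,z 0.1 -0.4 -6.0 w 60.01
```

View pics/w13.png

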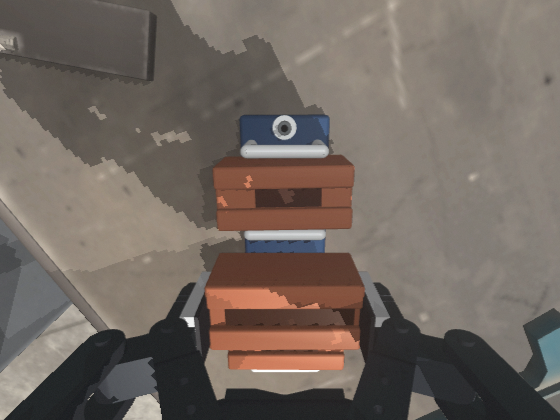

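View pics/s13.png

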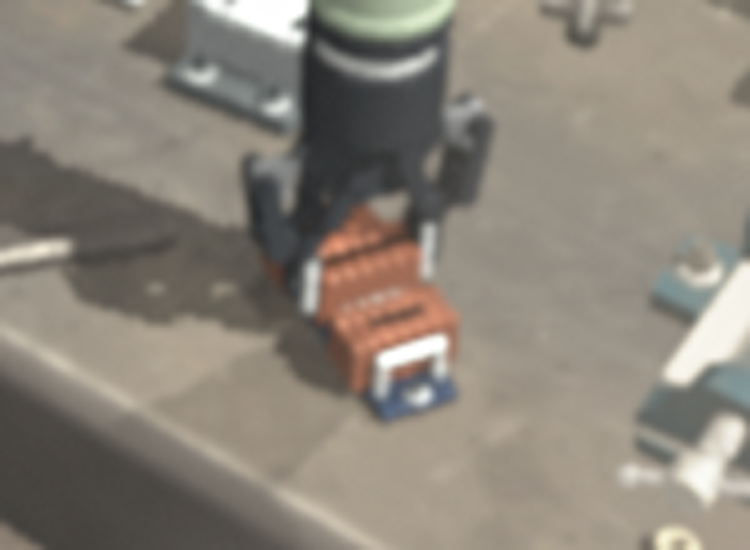

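```bash
python3 - <<'E'
from h import *
T=np.array([440.3,-46.6,0]);C=sensors.read_state()['eef_pos'].copy();C=np.array([440.2,-46.6,0])
r=ctrl.move_l(C+[0,0,31.5],vel=25,threshold=8);print(r);sr(T)
E
```

```text
True
35.44 e_lat -0.04 e_len -0.23 z 34.76 F lat,len,z 0.4 -0.5 4.2 w 60.52
```

Seated at the expected floor height (34.8 against 34.5 expected). Releasing and checking.

```bash
python3 - <<'E'
from h import *
T=np.array([440.3,-46.6,0])
ctrl.gripper_to(85);sr(T)
e=sensors.read_state()['eef_pos'];ctrl.move_l(e+[0,0,110],vel=150);sr(T)
ctrl.move_ptp([500,-75,230],Rz(70));ctrl.hold(.3);snap('w14')
for n in('scene','top'):
    p,d=optics.grab_frame(n);cv2.imwrite(f'pics/{n}14.png',p[:,:,::-1])
cv2.imwrite('pics/c14.png',cv2.resize(cv2.imread('pics/w14.png')[90:280,130:330],None,fx=3,fy=3,interpolation=cv2.INTER_CUBIC))
E
```

```text
35.82 e_lat -0.14 e_len -2.38 z 33.3 F lat,len,z 0.2 -0.9 0.6 w 84.97
36.7 e_lat -0.18 e_len -3.18 z 142.5 F lat,len,z -0.8 -0.5 -0.3 w 85.12
w14 37.5167 [498.70906032 -74.45169048 228.4307759 ]
```

View pics/c14.png

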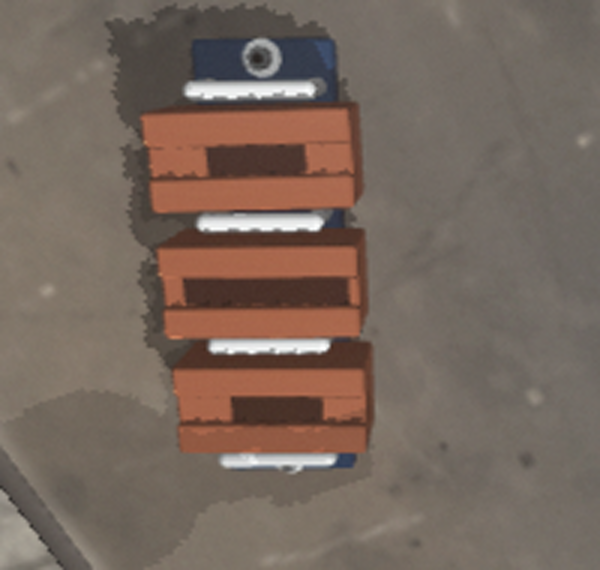

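View pics/top14.png

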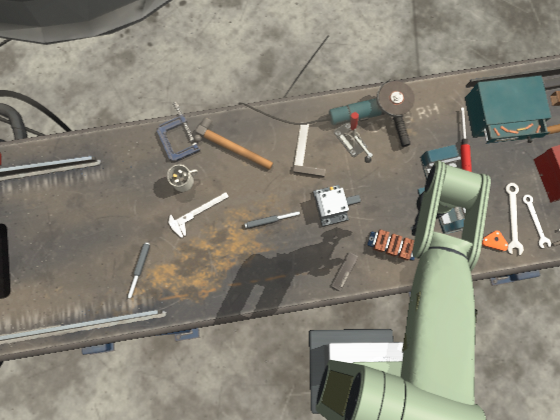

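View pics/w14.png

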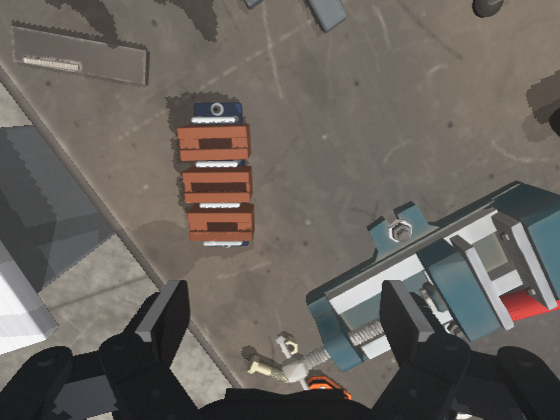

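```bash
python3 - <<'E'
from h import *
w=lambda x,y:(130+x/3,90+y/3)
for c in [(250,125),(255,195),(260,262),(265,322),(180,262),(340,322),(275,382),(280,438)]:print(c,wdep('w14',*w(*c)).round(1))
print(sensors.read_state()['t']);ctrl.finish_job()
E
```

```text
(250, 125) [4.588e+02 2.000e-01 4.000e+01]
(255, 195) [452.  -19.2  40.3]
(260, 262) [445.1 -38.6  40.3]
(265, 322) [439.2 -56.6  41.4]
(180, 262) [422.3 -30.   41.8]
(340, 322) [461.1 -64.8  40.5]
(275, 382) [434.1 -76.1  41. ]
(280, 438) [428.  -94.3  41.3]
37.6667
the job is handed in; nothing more can be done
```

The job is done and handed in at 37.7 s of the 69 s allowed. The copper block is groove up in the rack's middle place.

**What I did**
- I picked up the drift nearer the base and pushed the block out until the drift's shank met the holder's back face. The block stood about 47 mm out of the mouth, and pushing took up to about 19 N. I then laid the drift on the bench behind the holder.
- I drew the block out by its nose, set it flat on the bench clear of the holder, and took it again by its two ends. I lowered it into the middle place without a snag.

**Last checks**
- **Seating:** the block touched the rack floor within 0.3 mm of the expected height. Its top measured 40.3 to 41.8 mm above the bench, against 40.0 to 41.3 mm for the stored blocks. They should read 40 mm, so it is right down and level within the camera's noise.
- **Other things:** in the last pictures the stored blocks and the bystander tools look where they were. I judged that by eye and did not measure it.
- **At hand-in:** the robot was clear of everything.

**What went wrong or disagreed**
- **First grip:** my first grip on the drift missed because I only closed the gripper to the shank's width. It lifted away empty, the drift stayed within about 2 mm of its place, and a second grip with force held.
- **Wrist camera:** its reported calibration shifted by 1 to 2 mm as the arm turned, so I corrected the hole and rack positions against the part held in the jaws.

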